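# Load a lapis slab under the microscope's stage clip

### The job

Get the blue lapis slab on the microscope stage clamped for viewing: press the red thumb tab of the stage clip down with one fingertip so that its nose lifts, and while you keep it pressed, push the slab with the other fingertip beneath the nose until its long edge is square against the stop bar, with the clip near the middle of the slab. Keep the tab down until the slab is fully home, then let go so that the clip's nose rests on the slab. Only push the slab over the stage, do not pick it up, and leave the other things around the microscope alone.

Things in the scene. Friction and masses are not known exactly. Their poses are not given: they have to be found in the camera images.
- stand: White microscope stand, fixed. Origin: at table level under the clip's middle line. x = the way the slab is pushed, from the open front of the stage to the stop bar; y left, z up. Base 22 mm high, x -110 to +110, y -80 to +140 mm. On it a light grey stage plate, x -100 to +20, y -58 to +58 mm, flat top at z = 36. Behind it, under the tab, only the base top at z = 22 mm.
- home (a point): Where the centre of the slab's underside lies when it is home: on the stage top, stand x = -10.5, y = 0, z = 36 mm; axes as the stand's. The dark stop bar's front face is 12.5 mm ahead of it (stand x = +2), 44 mm wide in y, 6 mm tall. The clip reaches forward over the bar.
- pin (a point): Middle of the clip's pivot pin, which lies along y: stand x = 12, y = 0, z = 49 mm (13 mm above the stage). Ears beside the clip at 15 to 18 mm either side of it, 5.5 mm higher and 5.5 mm fore and aft. Axes as the stand's.
- pillar (a point): Foot, on the base, of the upright 22 mm steel pillar (stand x = 10, y = 112 mm), which rises to z = 260 mm. The microscope head is swung out to +y of it, to y = 256 mm, x -22 to 58 mm, from z = 112 to 280 mm. Keep clear of both.
- clip_rock (a joint): Rocking of the spring clip on its pin, rad. 0 = at rest: blunt nose 4 mm above the stage blocks the 9 mm slab. Pressing the tab raises it: 0.33 and more = slab passes, 0.40 = tab level, 0.5 = end stop. Resting on the slab: about 0.22. Spring 0.085 N m at 0 plus 0.17 N m per rad: 3 to 7 N on the tab. Nose front 23 mm before the pin (stand x = -11 mm), 26 mm wide.
- clip: Steel spring clip with a red thumb tab at its rear, 32 long, 30 wide, 3 mm thick. Origin on the pin, axes the stand's at joint 0, turning with the clip. At rest the tab's top slopes up to the rear: 13 mm behind the pin and 4 below it, to 42 mm behind and 9 above. At joint 0.40 its top is level, 8.5 mm below the pin (4.5 above stage level), 10.5 to 42.5 mm behind it; a fingertip slides along it.
- tab_top (a point): Middle of the tab's top face; moves with the clip. At rest 28 mm behind the pin, 2.5 mm above it.
- lapis_slab: Polished deep blue lapis slab with gold flecks, loose, about 30 g, flat on the stage in front of the clip, front edge 8 to 45 mm short of the nose. 25 (x) by 48 (y, its long edges) by 9 mm thick. Origin: centre of the underside; its x is within 0.2 rad of the stand's at the start, and its y offset from the clip's middle within 7 mm.
- malachite_slab: Green slab of the same size lying on the table beside the stand, loose; bystander. Origin: centre of the underside.
- jar: Glass jar of white stones with a cork, 54 mm across, 82 mm tall, loose; bystander. Origin: centre of the underside.
- selenite_tower: White stepped selenite tower, 46 mm square, 96 mm tall, loose; bystander. Origin: centre of the underside.
- copper_bowl: Copper bowl of blue and white chips, 116 mm across, 42 mm tall, loose; bystander. Origin: centre of the underside.

How it is judged (in metres and radians):
On the way, in this order (a step that is already met when the one before it is completed fails the run):
1. a fingertip holds the thumb tab down, the clip open, with the slab still in front of the nose (value of joint clip_rock above 0.28 rad and contact force between the fingers and clip above 1 N and x of lapis_slab in the frame of home below -0.01 m), for 0.1 s.
2. the slab is pushed home against the stop bar while the fingertip still holds the clip open (value of joint clip_rock above 0.25 rad and contact force between the fingers and clip above 1 N and x of lapis_slab in the frame of home above -0.003 m), for 0.1 s.
At the end, for the whole second after the job is handed in: The slab lies flat on the stage against the stop bar: its centre within 3 mm of home along the push and 11 mm sideways, square to the bar within 0.1 rad, at rest, with the released clip's nose resting on it (clip joint 0.19 to 0.29) (x of lapis_slab in the frame of home between -0.003 and 0.003 m and y of lapis_slab in the frame of home between -0.011 and 0.011 m and z of lapis_slab in the frame of home between -0.002 and 0.002 m and angle between the x axis of lapis_slab and the x axis of stand, either way round below 0.1 rad and value of joint clip_rock between 0.19 and 0.29 rad and linear speed of lapis_slab below 0.01 m/s); the robot touches nothing.
It fails at once if the lapis slab is lifted off the stage or tipped (z of lapis_slab in the frame of home above 0.005 m or angle between lapis_slab's own z axis and vertical above 0.25 rad).
It fails at once if a bystander is moved by more than 15 mm (distance of any of malachite_slab, jar, selenite_tower, copper_bowl from where it was at the start of the episode above 0.015 m).
It also fails if it takes over 64 s, if anything falls off the work surface, if the arm or the gripper's body presses on something with over 40 N, if the wrist force passes 120 N, or if a joint passes its speed limit or range.

### The arm

A 6-joint arm with a two-finger parallel gripper is mounted at the origin on the work surface. World frame = base frame: x ahead of the robot, y to its left, z up, the work surface at z = 0. Lengths are in mm, angles in rad, forces in N, time in s.
With the tool pointing down it reaches from about 350 to 775 mm from the base axis. Payload 7.3 kg.
Tool frame: the origin (TCP) lies on the mounting face of the last link; the fingertips stand 178 mm ahead of it and the grasp point (between the pads) lies 159 mm ahead of it; z points along the fingers, y is the line along which they close (so a half turn about z gives the same grasp; the last joint's range is limited). The gripper opens to 92 mm and grips with 3 to 60 N. Pads are 19 mm wide; open, the fingers measure 130 mm over their backs; the gripper's body (75 mm by 190 mm) begins 47 mm behind the grasp point.
Start: joints at [-1.323, 0.342, 1.524, -0, 1.275, -0.146], TCP at [201.462, -484.81, 404.741] pointing down, gripper open.
Joint ranges: [-2.53, 2.53], [-0.77, 2.02], [0.04, 2.7], [-1, 4.14], [0.28, 2.66], [-3.11, 3.11]. Speed limits (rad/s): [2.57, 2.57, 3.14, 3.14, 3.14, 3.14].

### API

Orientations are given as [roll, pitch, yaw] about the fixed x, y, z axes, in that order (R = Rz(yaw) Ry(pitch) Rx(roll)).
In Python, from plant import bot gives the robot as it stands.
- The arm moves only by the shell command python3 shift.py 'ROWS'. ROWS is a JSON list of rows, 1 to 5 of them, each written [opening, [dx, dy, dz], turn]: the finger opening in mm, then dx, dy, dz in mm, then a turn about the tool's z in rad; each row is the pose to reach, as a shift and turn from the pose commanded when the command began, along the tool's axes at that moment; what a row does not reach only later rows make up. A row lasts 1/8 s, in which the tool goes at most 62.5 mm and 0.188 rad, less where a joint would pass 70% of its speed; a pose out of reach is approached as far as the arm can. The fingers move at their own pace and stop on an object; the grip force is fixed at half the most. Time passes only in rows, so rows that do not move let the fingers close. It prints the time, the measured TCP pose, the force, the opening and the grip force at its end. Input that does not fit is refused with a message, and nothing moves.
- bot.get_obs(): the state, without advancing time (a new reading comes with each control period).
- bot.capture(name): name is "scene" or "side" or "wrist"; returns a dict with "color" (384x512x3 uint8, red, green, blue), "K" (3x3 intrinsics, pixels), "R" (3x3) and "t" (3): a world point X has camera coordinates R X + t. Camera axes: x right, y down, z forward; pixel columns grow to the right and rows downward; lengths in mm; the calibration is good to about 2 mm. A picture is of the moment at which its call begins. There is no depth.
- bot.close_job(): hands the job in; it is judged then, once.
The state is a dict: "time": time; "joint_positions": joint angles; "dq": joint speeds; "tau": joint torques, N m; "tool_pos": TCP position; "tcp_rot": TCP orientation; "contact_force": force on the tool from outside, world axes, zero at the start; "moment": the same for the moment, N m; "grip_width": finger opening in mm; "finger_force": force on a finger pad.
Only numpy, scipy, OpenCV 4.12 (cv2) and the standard library are available. Lean on these libraries where they do the work, as an engineer would, in place of code of your own. Each camera call takes 0.05 s, during which the arm holds its last target. There are 200 camera calls.

## Working session

There is one attempt and no reset: what is moved stays moved. The work goes in short steps, Python scripts to look and compute and a shell command to move; the robot and the scene stay as the last step left them, time stands still between calls to the robot, and variables do not carry over. Pictures are saved under pics/ and viewed, at most 10 in all, crops included, and the job is handed in when it is done.

```bash
ls; mkdir -p pics
python3 - <<'E'
from plant import bot
import cv2,numpy as np
o=bot.get_obs();print(o)
for n in("scene","side","wrist"):
    c=bot.capture(n);cv2.imwrite(f"pics/{n}0.png",c["color"][:,:,::-1]);print(n,c["K"].tolist(),c["R"].round(4).tolist(),c["t"].round(1).tolist())
a=[cv2.imread(f"pics/{n}0.png") for n in("scene","side","wrist")]
E
```

```text
pics
plant.py
shift.py
{'time': 0.0, 'joint_positions': array([-1.32298915e+00,  3.42682488e-01,  1.52505159e+00, -2.44494063e-05,
        1.27540118e+00, -1.46004862e-01]), 'dq': array([-0.00083731, -0.00024723, -0.00034961, -0.00071162, -0.00011531,
       -0.00084095]), 'tau': array([ 2.50297953e-04, -4.31242669e+01, -2.44224358e+01,  7.16382475e-02,
        5.60106570e-02, -1.31319239e-04]), 'tool_pos': array([ 201.42558658, -484.65614669,  404.05357518]), 'tcp_rot': array([-3.14006306e+00, -2.01297697e-04,  3.93819021e-01]), 'contact_force': array([-0.70691077, -0.82829738,  0.2265955 ]), 'moment': array([-0.00797174,  0.03061063, -0.00292529]), 'finger_force': 0.0, 'grip_width': 91.82048113618937}
scene [[368.5847651807718, 0.0, 255.46605622222134], [0.0, 368.5847651807718, 193.18932268152247], [0.0, 0.0, 1.0]] [[0.1444, 0.9895, 0.0083], [0.646, -0.0879, -0.7583], [-0.7496, 0.1148, -0.6519]] [-178.0, -356.3, 1209.6]
side [[445.4626846788906, 0.0, 257.48599261163105], [0.0, 445.4626846788906, 193.37961095672514], [0.0, 0.0, 1.0]] [[-0.9481, -0.3179, -0.0014], [-0.2465, 0.738, -0.6282], [0.2008, -0.5953, -0.778]] [629.0, 142.5, 918.9]
wrist [[275.1505706348486, 0.0, 258.10489972963217], [0.0, 275.1505706348486, 191.08315148476433], [0.0, 0.0, 1.0]] [[0.383, -0.9238, -0.0012], [-0.8872, -0.3682, 0.278], [-0.2572, -0.1054, -0.9606]] [-525.2, -33.4, 390.7]
```

View pics/scene0.png

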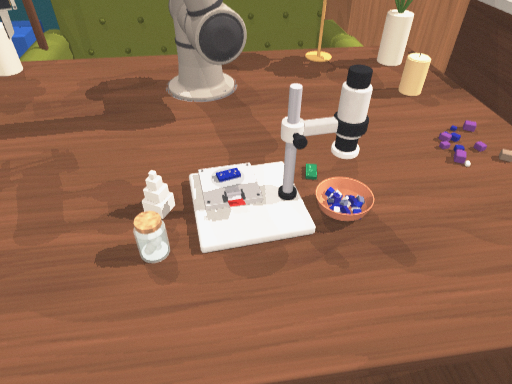

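View pics/side0.png

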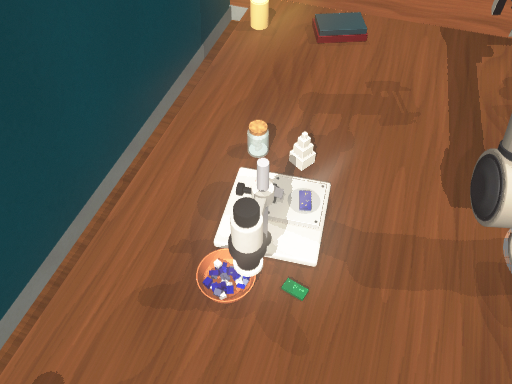

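The scene view shows the stand at about (250,200), with the slab at (228,175), the red tab at (235,203) and the pillar foot at (288,192). In the side view the slab is at (305,200), and the head hides the clip. Next: an enlarged crop for the base corners, plus first estimates from colour.

```bash
cat > h.py <<'E'
import cv2,numpy as np
from plant import bot
def ray(c,uv,z):
    "pixels -> world points on plane z"
    uv=np.atleast_2d(uv).astype(float);d=np.c_[uv,np.ones(len(uv))]@np.linalg.inv(c["K"]).T@c["R"]
    o=-c["R"].T@c["t"];return o+d*((z-o[2])/d[:,2])[:,None]
def proj(c,X):
    p=np.atleast_2d(X)@c["R"].T+c["t"];p=p@c["K"].T;return p[:,:2]/p[:,2:]
def mask(c,kind):
    h=cv2.cvtColor(c["color"],cv2.COLOR_RGB2HSV);H,S,V=[h[...,i].astype(int) for i in range(3)]
    if kind=="blue":return ((H>105)&(H<135)&(S>110)&(V>30)).astype(np.uint8)
    if kind=="red":return (((H<5)|(H>174))&(S>170)&(V>110)).astype(np.uint8)
def blobs(m,amin=20):
    n,l,s,c=cv2.connectedComponentsWithStats(m);return [(s[i,4],c[i].round(1).tolist(),l==i) for i in range(1,n) if s[i,4]>=amin]
E
python3 - <<'E'
from h import *
for n in("scene","side"):
    c=bot.capture(n)
    for k,z in(("blue",42),("red",50)):
        for a,p,_ in blobs(mask(c,k),12):print(n,k,a,p,ray(c,p,z).round(1))
c=bot.capture("scene")
im=c["color"][150:250,175:325,::-1];cv2.imwrite("pics/crop1.png",cv2.resize(im,None,fx=5,fy=5,interpolation=cv2.INTER_CUBIC))
E
```

```text
scene blue 600 [22.4, 35.9] [[-436.9 -672.1   42. ]]
scene blue 15 [41.3, 25.6] [[-564.  -637.6   42. ]]
scene blue 26 [453.2, 127.9] [[430.2 621.6  42. ]]
scene blue 63 [455.0, 136.7] [[469.6 603.1  42. ]]
scene blue 44 [458.2, 147.2] [[513.6 585.1  42. ]]
scene blue 187 [227.7, 174.4] [[545.1  40.8  42. ]]
scene blue 47 [329.2, 191.1] [[626.8 237.7  42. ]]
scene blue 173 [338.2, 203.5] [[665. 244.  42.]]
scene blue 102 [354.7, 201.4] [[663.4 277.8  42. ]]
scene blue 29 [356.4, 210.4] [[688.4 272.1  42. ]]
scene red 78 [236.1, 202.1] [[643.1  48.5  50. ]]
side blue 55 [223.1, 268.1] [[648.1 255.5  42. ]]
side blue 72 [233.3, 273.4] [[625.2 260.1  42. ]]
side blue 45 [213.4, 272.1] [[662.6 269.6  42. ]]
side blue 212 [217.7, 285.5] [[644.2 293.4  42. ]]
side blue 34 [240.6, 285.6] [[603.1 279.9  42. ]]
```

View pics/crop1.png

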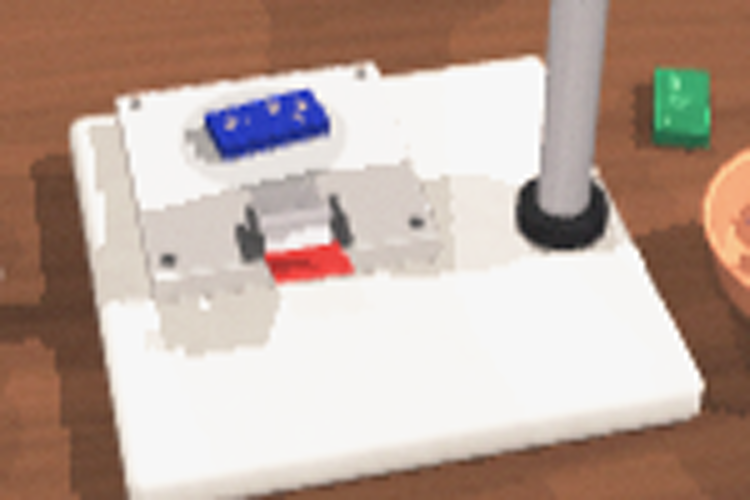

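The crop shows the base-top corners at about (72,122), (542,57), (700,388) and (130,490) in crop pixels. The clip rests between its ears at (290,230), with the tab at (310,262) and the slab at (267,122), slightly yawed.

Run:
```python
from h import *
c=bot.capture("scene")
f=lambda L:np.array(L)/5-.4+[175,150]
P=ray(c,f([(72,120),(545,57),(702,388),(130,492)]),22);print(P.round(1))
# fit stand pose
M=np.array([(-110,-80),(-110,140),(110,140),(110,-80)],float)
def fit(M,P):
    a=M-M.mean(0);b=P-P.mean(0);th=np.arctan2((a[:,0]*b[:,1]-a[:,1]*b[:,0]).sum(),(a*b).sum())
    R=np.array([[np.cos(th),-np.sin(th)],[np.sin(th),np.cos(th)]]);t=P.mean(0)-R@M.mean(0);return th,t,R
th,t,R=fit(M,P[:,:2]);print("stand",th,t,((M@R.T+t)-P[:,:2]).round(1).tolist())
for n in("scene","side"):
    c=bot.capture(n)
    for a,p,m in blobs(mask(c,"blue"),12):
        if n=="scene" and a>100 and abs(p[0]-228)<5:
            q=ray(c,p,43)[0,:2];print("slab",q,(q-t)@R)
    print(n,"pred tab",proj(c,np.r_[R@[40,0]+t,51.5]),"pillar",proj(c,np.r_[R@[10,112]+t,22]))
```

```text
[[504.9 -41.9  22. ]
 [486.2 174.4  22. ]
 [702.  190.1  22. ]
 [723.8 -23.6  22. ]]
stand 0.08595920527765645 [606.80797451  44.85337101] [[-0.9, -2.4], [-1.0, 0.5], [2.4, 3.7], [-0.6, -1.8]]
slab [546.37183762  40.92645155] [-60.55013281   1.27622656]
scene pred tab [[236.17806308 202.76239837]] pillar [[287.28626144 195.79730555]]
side pred tab [[257.69997327 187.19783312]] pillar [[259.07451665 238.93830707]]
```

```bash
python3 shift.py '[[92,[50,-36,0],0],[92,[100,-72,0],0],[92,[150,-108,0],0],[92,[200,-144,0],0],[92,[248,-180,0],0]]'
python3 shift.py '[[92,[50,-36,0],0],[92,[100,-72,0],0],[92,[150,-108,0],0],[92,[200,-144,0],0],[92,[248,-180,0],0]]'
python3 shift.py '[[92,[0,0,0],-0.18],[92,[0,0,0],-0.36],[92,[0,0,0],-0.54],[92,[0,0,0],-0.72],[92,[0,0,0],-0.9]]'
python3 shift.py '[[0,[0,0,0],-0.18],[0,[0,0,0],-0.36],[0,[0,0,0],-0.363],[0,[0,0,0],-0.363],[0,[0,0,0],-0.363]]'
```

```text
time: 1.08
tool_pos: [362.1, -221.6, 405.0]
tcp_rot: [3.141, -0.001, 0.394]
contact_force: [0.3, -1.2, 0.2]
grip_width: 91.7
finger_force: 0.0
time: 1.7
tool_pos: [522.2, 40.0, 404.9]
tcp_rot: [3.141, -0.0, 0.394]
contact_force: [1.3, -0.2, -0.2]
grip_width: 92.1
finger_force: 0.0
time: 2.33
tool_pos: [521.4, 38.0, 404.7]
tcp_rot: [3.142, 0.0, 1.3]
contact_force: [0.5, 0.9, -0.4]
grip_width: 91.6
finger_force: 0.0
time: 2.95
tool_pos: [521.4, 38.0, 404.7]
tcp_rot: [3.142, 0.0, 1.655]
contact_force: [1.3, -0.6, -0.5]
grip_width: 46.1
finger_force: 0.0
```

Run:
```python
from h import *
o=bot.get_obs();print(o["time"],o["joint_positions"].round(2),o["tool_pos"].round(1),o["tcp_rot"].round(4),o["grip_width"])
c=bot.capture("wrist");cv2.imwrite("pics/w1.png",c["color"][:,:,::-1])
print((-c["R"].T@c["t"]).round(1))
for k,z in(("blue",45),("red",50)):
    for a,p,_ in blobs(mask(c,k),30):print(k,a,p,ray(c,p,z).round(1))
```

```text
2.95 [-0.07  0.34  1.53 -0.    1.27 -0.16] [521.4  38.  404.7] [3.1415e+00 1.0000e-04 1.6549e+00] 46.130363518095294
[516.5 112.3 384.5]
blue 63 [345.5, 2.3] [[600.4 232.   45. ]]
blue 71 [362.3, 5.6] [[618.9 230.4  45. ]]
blue 656 [273.4, 171.2] [[541.6  41.8  45. ]]
red 573 [355.5, 174.3] [[643.3  47.5  50. ]]
```

View pics/w1.png

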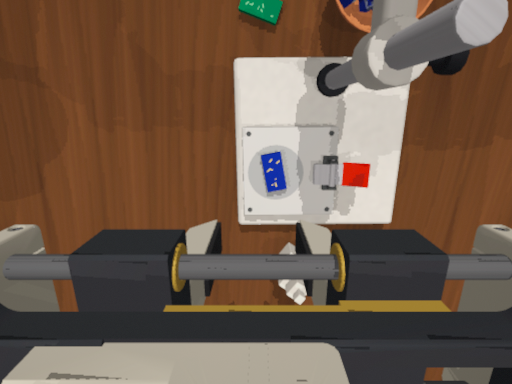

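The wrist view shows the slab at (273,171), the tab at (356,174), the stage screws at (249,133), (331,133), (249,209) and (327,209), and the base's left edge at column ~237. I'll fit the edges.

```bash
cat >> h.py <<'E'
def slab(c,s=None):
    b=max((b for b in blobs(mask(c,"blue")) if s is None or np.hypot(*(np.array(b[1])-s))<25),key=lambda b:b[0])
    cn=max(cv2.findContours(cv2.morphologyEx(b[2].astype(np.uint8),cv2.MORPH_CLOSE,np.ones((5,5))),0,1)[0],key=cv2.contourArea)[:,0]
    return cv2.minAreaRect(ray(c,cn,45)[:,:2].astype(np.float32)),cn
E
python3 - <<'E'
from h import *
c=bot.capture("wrist");hsv=cv2.cvtColor(c["color"],cv2.COLOR_RGB2HSV)
wh=(hsv[...,1]<75)&(hsv[...,2]>90)
L=[];
for r in range(75,215,5):
    k=next(k for k in range(215,260) if wh[r,k:k+3].all());L.append((k-.5,r))
B=[]
for k in range(250,385,5):
    rr=[r for r in range(210,235) if not wh[r:r+3,k].any()]
    if rr:B.append((k,rr[0]-.5))
Rt=[]
for r in range(120,215,5):
    kk=[k for k in range(385,420) if not wh[r,k:k+3].any()]
    if kk:Rt.append((kk[0]-.5,r))
for n,E,z in(("L",L,22),("B",B,22),("R",Rt,22)):
    p=ray(c,E,z)[:,:2].astype(np.float32)
    vx,vy,x0,y0=cv2.fitLine(p,cv2.DIST_HUBER,0,.01,.01).ravel();print(n,len(p),np.arctan2(vy,vx).round(4),(x0,y0))
    a=np.arctan2(vy,vx)
print("slab",slab(c,(273,171))[0])
for s in blobs(mask(c,"red")):print("tab",s[:2],cv2.minAreaRect(ray(c,np.argwhere(s[2])[:,::-1],50)[:,:2].astype(np.float32)))
P=ray(c,[(249,133),(331,133),(249,209),(327,209)],36)[:,:2];print("screws",P.round(1).tolist())
E
```

```text
L 28 -1.4819 (np.float32(489.92908), np.float32(68.79334))
B 24 0.0951 (np.float32(611.969), np.float32(-33.787865))
R 19 -1.4794 (np.float32(709.27295), np.float32(58.438606))
slab ((541.6567993164062, 41.16145706176758), (24.259103775024414, 48.1739387512207), 15.796860694885254)
tab (np.int32(574), [355.4, 174.3]) ((643.1953125, 47.070316314697266), (31.681148529052734, 29.277029037475586), 4.800347805023193)
screws [[507.2, 85.6], [608.8, 94.1], [514.7, -14.3], [619.1, -5.6]]
```

```bash
python3 shift.py '[[0,[1.5,-28,50],-0.005],[0,[1.5,-28,110],-0.005],[0,[1.5,-28,160],-0.005],[0,[1.5,-28,187],-0.005],[0,[1.5,-28,187],-0.005]]'
python3 shift.py '[[0,[0,5,0],0],[0,[0,10,0],0],[0,[0,13,0],0],[0,[0,16,0],0],[0,[0,18,0],0]]'
python3 - <<'E'
from h import *
c=bot.capture("wrist");cv2.imwrite("pics/w2.png",c["color"][:,:,::-1])
s,cn=slab(c);print(s,cn.mean(0))
E
```

```text
time: 3.68
tool_pos: [492.8, 37.0, 216.1]
tcp_rot: [-3.137, -0.001, 1.661]
contact_force: [0.2, -0.3, 0.4]
grip_width: 0.5
finger_force: 0.0
time: 4.3
tool_pos: [511.5, 38.7, 217.9]
tcp_rot: [3.141, 0.0, 1.662]
contact_force: [0.0, -0.1, -0.2]
grip_width: 0.5
finger_force: 0.0
((537.467529296875, 55.957088470458984), (24.75617027282715, 21.209917068481445), 15.17029094696045) [302.94776119 214.34328358]
```

View pics/w2.png

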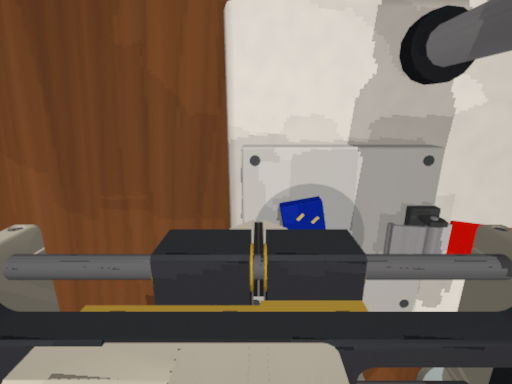

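The slab is at (303,214), half hidden by the gripper, and has not moved yet. Pushing on.

```bash
cat >> h.py <<'E'
U=np.array([.99595,.0899]);V=np.array([-.0899,.99595]);O=np.array([604.5,-10.5])
def st(p):p=np.asarray(p)[:2];return np.array([U@p,V@p])-O
E
python3 shift.py '[[0,[0,4,0],0],[0,[0,8,0],0],[0,[0,12,0],0],[0,[0,15,0],0],[0,[0,18,0],0]]'
python3 - <<'E'
from h import *
c=bot.capture("wrist")
s,cn=slab(c);print(s,cn.mean(0),st(cv2.boxPoints(s).max(0)))
c=bot.capture("scene");s=slab(c,(228,176))[0];print(s,st(s[0]))
E
```

```text
time: 4.97
tool_pos: [529.4, 40.3, 217.7]
tcp_rot: [-3.141, 0.0, 1.662]
contact_force: [-0.4, -0.6, 0.5]
grip_width: 0.5
finger_force: 0.2
((550.3487548828125, 57.094173431396484), (24.845199584960938, 16.470367431640625), 5.18049955368042) [294.57723577 215.15447154] [-37.3469329   25.99298459]
((558.6906127929688, 40.13327407836914), (31.021726608276367, 47.138519287109375), 6.651585578918457) [-44.46410285   0.24444823]
```

```bash
python3 shift.py '[[0,[0,3,0],0],[0,[0,6,0],0],[0,[0,8,0],0],[0,[0,8,0],0],[0,[0,-4,0],0]]'
python3 shift.py '[[0,[0,-6,0],0],[0,[0,-6,-50],0],[92,[0,-6,-80],0],[92,[0,-6,-80],0],[92,[0,-6,-80],0]]'
python3 shift.py '[[92,[0,0,0],0],[92,[0,0,0],0],[92,[0,0,0],0]]'
python3 - <<'E'
from h import *
o=bot.get_obs();T=st(o["tool_pos"]);print(T,o["tcp_rot"][2]-np.pi/2,o["tool_pos"][2])
c=bot.capture("wrist");cv2.imwrite("pics/w3.png",c["color"][:,:,::-1])
s,cn=slab(c);print(s,st(s[0]))
for b in blobs(mask(c,"red"),30):print("tab",b[:2],ray(c,b[1],51.5),st(ray(c,b[1],51.5)[0]))
c=bot.capture("scene");s=slab(c,(228,180))[0];print(s,st(s[0]))
E
```

```text
time: 5.7
tool_pos: [525.2, 39.9, 217.6]
tcp_rot: [3.141, 0.0, 1.662]
contact_force: [0.7, 0.6, 0.0]
grip_width: 0.5
finger_force: 0.0
time: 6.32
tool_pos: [518.6, 39.4, 297.0]
tcp_rot: [-3.14, -0.0, 1.662]
contact_force: [0.1, -0.1, 0.3]
grip_width: 25.9
finger_force: 0.0
time: 6.7
tool_pos: [519.2, 39.4, 297.2]
tcp_rot: [-3.141, -0.0, 1.662]
contact_force: [0.4, 0.1, 0.5]
grip_width: 55.8
finger_force: 0.0
[-83.85750794   3.05946951] 0.0909766740361313 297.18242644080806
((560.152587890625, 40.58332061767578), (25.187232971191406, 48.55259323120117), 5.186470985412598) [-42.96758957   0.56124052]
tab (np.int32(1251), [400.2, 204.2]) [[642.76042642  47.99215925  51.5       ]] [39.97174181  0.51362867]
((567.0328369140625, 40.60344696044922), (31.332475662231445, 47.284812927246094), 4.6774139404296875) [-36.11339619  -0.03724904]
```

View pics/w3.png

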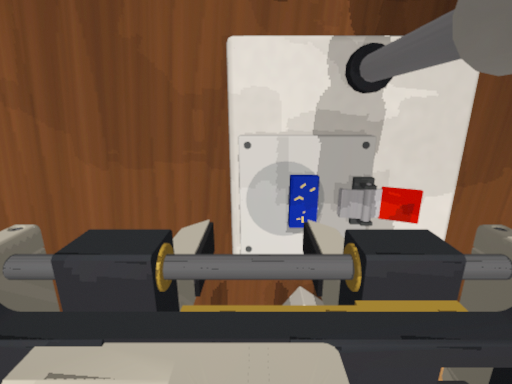

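The slab at (304,202) is square, in front of the nose at (345,203), and the tab at (400,204) agrees with my stand frame. Going over it next, then pressing.

```bash
python3 shift.py '[[92,[-1,30,0],0],[92,[-2,60,0],0],[92,[-2,66,0],0],[92,[-2,66,20],0],[92,[-2,66,40],0]]'
python3 shift.py '[[92,[0,0,0],0],[92,[0,0,0],0],[92,[0,0,10],0],[92,[0,0,10],0]]'
python3 - <<'E'
from h import *
o=bot.get_obs();T=st(o["tool_pos"]);print(T,o["tool_pos"][2]-178,o["grip_width"],o["contact_force"])
c=bot.capture("scene");cv2.imwrite("pics/s4.png",cv2.resize(c["color"][110:250,150:350,::-1],None,fx=4,fy=4,interpolation=cv2.INTER_CUBIC))
E
```

```text
time: 7.42
tool_pos: [584.5, 43.4, 257.2]
tcp_rot: [-3.141, 0.0, 1.662]
contact_force: [0.1, -0.1, -0.5]
grip_width: 91.8
finger_force: 0.0
time: 7.92
tool_pos: [584.8, 43.4, 247.2]
tcp_rot: [-3.14, -0.0, 1.662]
contact_force: [-0.2, 0.0, -0.3]
grip_width: 91.6
finger_force: 0.0
[-18.12532332   1.14235487] 69.19658945150306 91.64957460376023 [-0.24919771  0.0086502  -0.25615122]
```

View pics/s4.png

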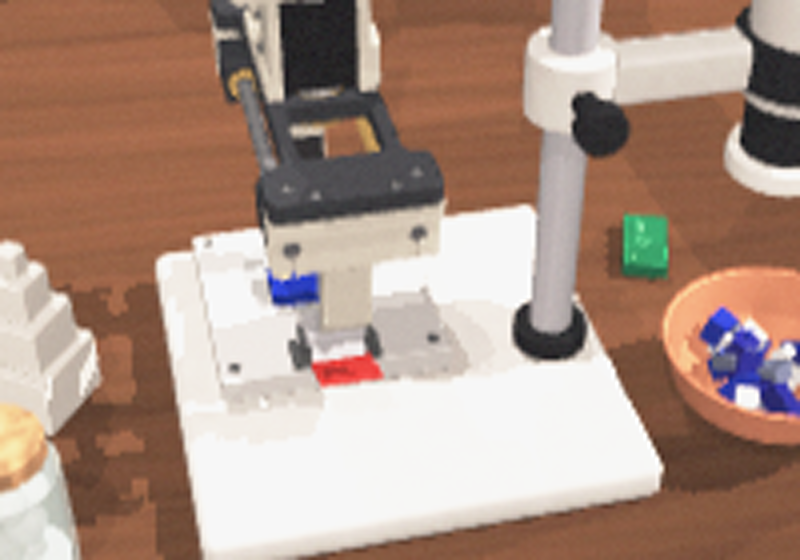

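The tab finger hangs over the tab at about (345,320) in the crop, centred between the ears. Pressing down.

```bash
python3 shift.py '[[92,[0,0,10],0],[92,[0,0,16],0],[92,[0,0,21],0],[92,[0,0,25],0],[92,[0,0,28],0]]'
python3 shift.py '[[92,[0,0,0.6],0],[92,[0,0,0.6],0]]'
python3 - <<'E'
from h import *
o=bot.get_obs();print(st(o["tool_pos"]),o["tool_pos"][2]-178,o["contact_force"],o["moment"])
c=bot.capture("scene");s=slab(c,(228,180));print(s[0],st(s[0][0]))
cv2.imwrite("pics/s5.png",cv2.resize(c["color"][150:230,180:300,::-1],None,fx=6,fy=6,interpolation=cv2.INTER_CUBIC))
E
```

```text
time: 8.6
tool_pos: [584.4, 43.4, 220.0]
tcp_rot: [-3.139, 0.0, 1.662]
contact_force: [-9.7, -1.1, 11.6]
grip_width: 91.7
finger_force: 6.1
time: 8.85
tool_pos: [584.3, 43.3, 219.8]
tcp_rot: [-3.139, 0.0, 1.662]
contact_force: [-7.6, -1.0, 11.0]
grip_width: 91.5
finger_force: 5.6
[-18.66686206   1.13793379] 41.77652939893193 [-7.62828024 -1.03550775 11.04426506] [-1.76976962e-01  8.41359605e-01  1.07931748e-04]Traceback (most recent call last):
  File "<stdin>", line 3, in <module>
  File "h.py", line 16, in slab
    b=max((b for b in blobs(mask(c,"blue")) if s is None or np.hypot(*(np.array(b[1])-s))<25),key=lambda b:b[0])
ValueError: max() iterable argument is empty
```

```bash
python3 shift.py '[[92,[0,0,0.5],0],[92,[0,0,1.2],0],[92,[0,0,1.2],0]]'
python3 - <<'E'
from h import *
o=bot.get_obs();print(st(o["tool_pos"]),o["tool_pos"][2]-178,o["contact_force"])
c=bot.capture("scene")
cv2.imwrite("pics/s5.png",cv2.resize(c["color"][150:230,180:300,::-1],None,fx=6,fy=6,interpolation=cv2.INTER_CUBIC))
E
```

```text
time: 9.28
tool_pos: [584.1, 43.3, 218.8]
tcp_rot: [-3.139, 0.0, 1.662]
contact_force: [-9.7, -1.8, 13.6]
grip_width: 91.8
finger_force: 6.5
[-18.89465745   1.135683  ] 40.798318621589914 [-9.68032575 -1.84488495 13.63525272]
```

View pics/s5.png

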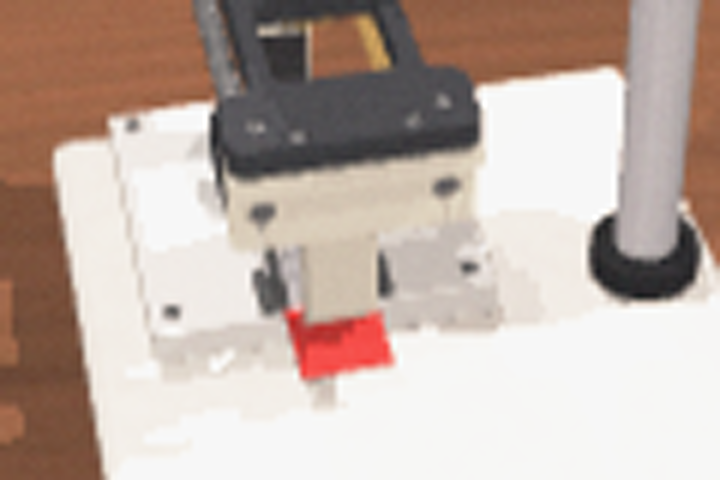

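The fingertip presses the red tab, with its outer edge at (345,318) and the tab's rear edge near (350,368). I'll estimate the clip angle from that rear edge.

Run:
```python
from h import *
c=bot.capture("scene")
for q in(0,.2,.3,.35,.4,.45,.5):
    a=np.array([30,9.]);  # rear top edge rel. pin at joint 0: 42 behind, 9 above
    x=42*np.cos(q)+9*np.sin(q);z=9*np.cos(q)-42*np.sin(q)
    P=[np.r_[(np.array([12+x,y])+O)@np.array([U,V]),49+z] for y in(-15,15)]
    print(q,((proj(c,P)-[180,150])*6+2.5).round(0).tolist())
```

```text
0 [[296.0, 332.0], [391.0, 318.0]]
0.2 [[298.0, 355.0], [392.0, 340.0]]
0.3 [[298.0, 364.0], [392.0, 350.0]]
0.35 [[298.0, 369.0], [392.0, 354.0]]
0.4 [[298.0, 373.0], [392.0, 358.0]]
0.45 [[298.0, 377.0], [392.0, 362.0]]
0.5 [[298.0, 380.0], [391.0, 366.0]]
```

```bash
python3 shift.py '[[87,[0,3.2,0],0],[82,[0,6.4,0],0],[77,[0,9.6,0],0],[72,[0,12.8,0],0],[67,[0,16,0],0]]'
python3 shift.py '[[67,[0,0,0],0]]'
python3 - <<'E'
from h import *
o=bot.get_obs();T=st(o["tool_pos"]);w=o["grip_width"];print(T,T[0]-w/2,T[0]+w/2,o["tool_pos"][2]-178,o["contact_force"])
E
```

```text
time: 10.0
tool_pos: [600.4, 44.9, 218.6]
tcp_rot: [-3.139, -0.0, 1.662]
contact_force: [-6.3, -0.4, 9.0]
grip_width: 68.2
finger_force: 4.7
time: 10.12
tool_pos: [600.8, 44.9, 218.7]
tcp_rot: [-3.141, 0.0, 1.662]
contact_force: [-4.9, 0.3, 8.3]
grip_width: 66.9
finger_force: 4.2
[-2.05965816  1.25287327] -35.53433813678911 31.4150218181583 40.68555561376408 [-4.88179416  0.28907842  8.29467967]
```

```bash
python3 shift.py '[[63,[0,2,0],0],[59,[0,4.5,0],0],[57,[0,6.5,0],0],[57,[0,7,0],0],[57,[0,7,0],0]]'
python3 shift.py '[[57,[0,1,0],0],[57,[0,1.5,0],0],[57,[0,1.5,0],0]]'
python3 - <<'E'
from h import *
o=bot.get_obs();T=st(o["tool_pos"]);w=o["grip_width"];print(T,T[0]-w/2,T[0]+w/2,o["tool_pos"][2]-178,o["contact_force"])
c=bot.capture("wrist");cv2.imwrite("pics/w6.png",c["color"][:,:,::-1])
for n in("wrist","side","scene"):
  c=bot.capture(n)
  for b in blobs(mask(c,"blue"),15):print(n,b[:2],st(ray(c,b[1],45)[0]).round(1))
E
```

```text
time: 10.75
tool_pos: [607.2, 45.5, 218.5]
tcp_rot: [-3.139, -0.0, 1.662]
contact_force: [-6.4, -0.7, 9.5]
grip_width: 56.7
finger_force: 6.4
time: 11.12
tool_pos: [607.9, 45.6, 218.4]
tcp_rot: [-3.136, -0.0, 1.662]
contact_force: [-12.4, -1.2, 12.2]
grip_width: 57.2
finger_force: 7.8
[4.98762206 1.22465826] -23.61277928648328 33.58802340542379 40.36745133996854 [-12.36234023  -1.18543758  12.2101809 ]
wrist (np.int32(1439), [227.4, 220.6]) [-13.2  12.9]
side (np.int32(55), [223.1, 268.1]) [ 63.2 208.3]
side (np.int32(74), [233.2, 273.3]) [ 41.3 214.7]
side (np.int32(43), [213.4, 272.2]) [ 78.9 221.2]
side (np.int32(215), [217.7, 285.5]) [ 62.8 246.3]
side (np.int32(33), [240.6, 285.6]) [ 20.9 236.5]
scene (np.int32(697), [20.6, 34.7]) [-1106.3  -626.3]
scene (np.int32(16), [41.3, 25.4]) [-1215.3  -571.3]
scene (np.int32(26), [453.2, 127.9]) [-115.9  586.7]
scene (np.int32(64), [455.0, 136.8]) [-78.2 564.6]
scene (np.int32(44), [458.2, 147.2]) [-36.7 543.1]
scene (np.int32(47), [329.2, 191.1]) [ 44.3 189.1]
scene (np.int32(172), [338.2, 203.6]) [ 82.9 191.9]
scene (np.int32(105), [354.8, 201.4]) [ 84.2 225.7]
scene (np.int32(29), [356.4, 210.4]) [108.4 217.7]
```

View pics/w6.png

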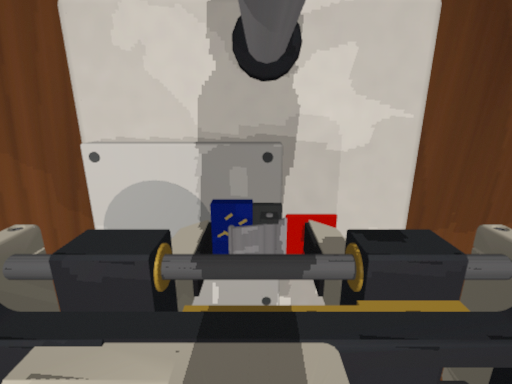

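The slab at (232,225) sits under the nose with its front edge on the dark bar at column ~253, and it is square. One more firm nudge to confirm it is seated.

```bash
python3 shift.py '[[57,[0,0.8,0],0],[57,[0,1.5,0],0],[57,[0,1.5,0],0],[57,[0,1.5,0],0]]'
python3 - <<'E'
from h import *
o=bot.get_obs();T=st(o["tool_pos"]);w=o["grip_width"];print(T,T[0]-w/2,o["tool_pos"][2]-178,o["contact_force"])
c=bot.capture("wrist");s,cn=slab(c)
e=[(cn[cn[:,1]==r,0].min(),cn[cn[:,1]==r,0].max(),r) for r in range(204,228,3)];print(e)
for f in(0,1):
    p=ray(c,[(k[f],k[2]) for k in e],45)[:,:2];print(np.mean([st(q)[0] for q in p]),np.arctan2(p[0,1]-p[-1,1],p[0,0]-p[-1,0])-np.pi/2-.09)
E
```

```text
time: 11.82
tool_pos: [608.5, 45.6, 218.2]
tcp_rot: [-3.132, -0.0, 1.662]
contact_force: [-16.5, -2.4, 14.8]
grip_width: 56.9
finger_force: 9.4
[5.60710153 1.25141965] -22.861513991716834 40.23650690000409 [-16.45434574  -2.39134821  14.83269516]
[(np.int32(211), np.int32(252), 204), (np.int32(211), np.int32(252), 207), (np.int32(211), np.int32(252), 210), (np.int32(211), np.int32(252), 213), (np.int32(211), np.int32(252), 216), (np.int32(211), np.int32(252), 219), (np.int32(211), np.int32(252), 222), (np.int32(211), np.int32(247), 225)]
-22.777826613518485 -0.04688696727732214
1.242006890074478 -0.226929108072523
```

```bash
python3 shift.py '[[57,[0,-2,0],0],[57,[0,-4,0],0],[57,[0,-5,0],0],[57,[0,-5,0],0]]'
python3 shift.py '[[57,[0,0,-3],0],[57,[0,0,-6],0],[57,[0,0,-9],0],[57,[0,0,-14],0],[57,[0,0,-25],0]]'
python3 shift.py '[[57,[0,0,-30],0],[57,[0,-50,-60],0],[57,[0,-80,-60],0],[57,[0,-80,-60],0]]'
python3 - <<'E'
from h import *
o=bot.get_obs();print(st(o["tool_pos"]),o["contact_force"])
c=bot.capture("wrist");s,cn=slab(c);print(s,st(s[0]))
a=c["color"][:,:,::-1];d=bot.capture("scene");b=cv2.resize(d["color"][150:230,180:300,::-1],(576,384),interpolation=cv2.INTER_CUBIC)
cv2.imwrite("pics/f7.png",np.vstack([cv2.resize(a,(400,300)),cv2.resize(b,(400,267))]))
E
```

```text
time: 12.38
tool_pos: [606.4, 45.4, 218.8]
tcp_rot: [3.139, 0.0, 1.662]
contact_force: [-0.9, 1.4, 4.9]
grip_width: 56.9
finger_force: 4.5
time: 13.0
tool_pos: [605.8, 45.3, 242.8]
tcp_rot: [-3.14, -0.0, 1.662]
contact_force: [0.2, -0.1, 0.2]
grip_width: 57.3
finger_force: 0.0
time: 13.5
tool_pos: [525.0, 38.1, 304.1]
tcp_rot: [3.141, 0.0, 1.662]
contact_force: [-0.2, -0.1, -0.4]
grip_width: 57.2
finger_force: 0.0
[-78.21892481   1.20043528] [-0.17292746 -0.05957884 -0.44139541]
((591.203125, 43.997711181640625), (26.297822952270508, 47.686241149902344), 4.830573081970215) [-11.73585342   1.17035951]
```

View pics/f7.png

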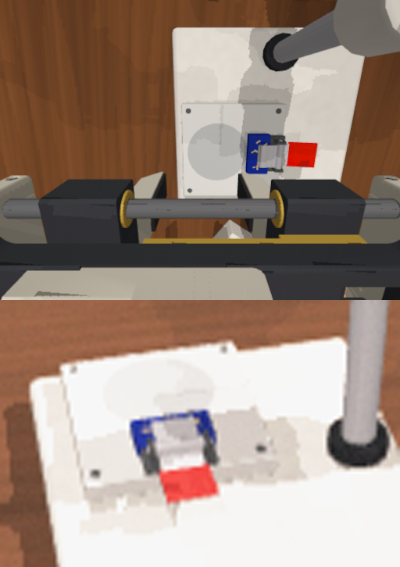

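The views show the slab square at (263,153), under the clip's nose and against the bar, with the tab partly up and the gripper clear. Handing in.

```bash
python3 -c "
from plant import bot
print(bot.close_job())"
```

```text
the job is handed in; nothing more can be done
None
```

I pushed the lapis slab home against the stop bar with the tab held down, then released the clip, and handed the job in at about 13.5 s; the last pictures show the nose resting on the slab, which measures square to the bar within 0.01 rad, about 1 mm from home both along the push and sideways, but no verdict came back.

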